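# Dip the bench compressor's oil and show the dipstick to the microscope

## Robot

A 7-joint arm with a two-finger parallel gripper is mounted at the origin on the work surface. World frame = base frame: x ahead of the robot, y to its left, z up, the work surface at z = 0. Lengths are in m, angles in rad, forces in N, time in s.
With the tool pointing down it reaches from about 0.425 to 0.925 m from the base axis. Payload 6.8 kg.
Tool frame: the origin (TCP) lies at the very end of the fingers, on their centre line; the grasp point (between the pads) lies 19 mm behind it (ctrl.tcp_to_grasp is the z of the grasp point in the tool frame, in m); z points along the fingers, y is the line along which they close (so a half turn about z gives the same grasp; the last joint's range is limited). The gripper opens to 88 mm and grips with 3 to 60 N. Pads are 20 mm wide; open, the fingers measure 115 mm over their backs; the gripper's body (75 mm by 178 mm) begins 61 mm behind the grasp point.
Start: joints at [-0.108, 0.477, 0.022, 1.555, -0.011, 1.109, -0.083], TCP at [0.675, 0, 0.223] pointing down, gripper open.
Joint ranges: [-2.96, 2.96], [-0.34, 2.1], [-1.41, 1.46], [0.24, 2.44], [-1.37, 4.51], [0.17, 1.92], [-2.96, 2.96]. Speed limits (rad/s): [2.39, 2.39, 3.14, 3.14, 3.14, 3.14, 3.14].

## Interface

Orientations are given as [roll, pitch, yaw] about the fixed x, y, z axes, in that order (R = Rz(yaw) Ry(pitch) Rx(roll)).
In Python, from cell import ctrl gives the robot as it stands.
- The arm moves only by the shell command python3 inch.py [FORCE], which reads ROWS from standard input. ROWS is a JSON list of rows, 1 to 12 of them, each written [[dx, dy, dz], [rx, ry, rz], opening]: dx, dy, dz in shares of the most that a row can go, 1 being 62.5 mm, then a rotation vector rx, ry, rz in rad, then the opening from 0.0 (shut) to 1.0 (fully open); each row shifts and turns the commanded pose from where the row before left it, along the tool's axes as they then stand; what a row does not reach is not made up. A row lasts 1/8 s, in which the tool goes at most 0.0625 m and 0.188 rad, less where a joint would pass 70% of its speed; a pose out of reach is approached as far as the arm can. The fingers move at their own pace and stop on an object; FORCE is the grip in N (left out, the last holds). Time passes only in rows, so rows that do not move let the fingers close. It prints the time, the measured TCP pose, the force, the opening and the grip force at its end. Input that does not fit is refused with a message, and nothing moves.
- ctrl.get_obs(): the state, without advancing time (a new reading comes with each control period).
- ctrl.camera(name): name is "scene" or "side" or "wrist"; returns a dict with "pixels" (400x640x3 uint8, red, green, blue), "K" (3x3 intrinsics, pixels), "rvec" (rotation vector, rad) and "tvec" (3), from world to camera coordinates, as OpenCV has them. Camera axes: x right, y down, z forward; pixel columns grow to the right and rows downward; lengths in m; the calibration is good to about 2 mm. A picture is of the moment at which its call begins. There is no depth.
- ctrl.hand_in(): hands the job in; it is judged then, once.
The state is a dict: "clock": time; "joint_pos": joint angles; "qvel": joint speeds; "joint_efforts": joint torques, N m; "tcp_pos": TCP position; "eef_rot": TCP orientation; "contact_force": force on the tool from outside, world axes, zero at the start; "ft_torque": the same for the moment, N m; "grip_width": opening from 0.0 (shut) to 1.0 (fully open); "finger_force": force on a finger pad.
Only numpy, scipy, OpenCV 4.12 (cv2) and the standard library are available. Lean on these libraries where they do the work, as an engineer would, in place of code of your own. Each camera call takes 0.05 s, during which the arm holds its last target. There are 200 camera calls.

## Task

Check the oil of the small bench compressor: take the wiped dipstick out of the bench rack by its black handle, lower it gently into the upright guide tube until its collar stops on the tube's mouth, and draw it straight out again, keeping hold of it throughout. Then hold the stick level and still with its tip under the microscope's lens, about halfway between the lens and the base, touching nothing, and finish while holding it there. Do not bump the microscope, and leave the squeeze bottle, the flux tub and the screwdriver where they are.

Things in the scene. Friction and masses are not known exactly. Their poses are not given: they have to be found in the camera images.
- dipstick: loose dipstick, a straight round bar, about 65 g, balancing near z = -24 mm. Own z axis along it from tip to handle; origin: centre of the collar's stop face. Steel rod 7 mm thick, z = -110 to 0 (fine dark rings near the tip); collar 24 mm thick, z = 0 to 5; ribbed black handle 16 mm thick, z = 5 to 65. Starts upright (leaning up to 2 degrees) in the rack's end hole, collar 120 mm above the bench
- dipstick_grip (a point): middle of the handle, on the dipstick's axis at z = 37 mm, 157 mm above the bench at the start. Gripped here with the fingers leaning 45 degrees from the bar, half a turn of the gripper about its approach axis swings the bar from upright to level, its tip then pointing the way that the fingers lean
- dipstick_tip (a point): the dipstick's tip, z = -110 mm on its axis
- rack: fixed blue bench rack in which the dipstick starts: a block 70 mm along its own x, 130 mm along its y, 60 mm high; round hole 9.5 mm wide and 50 mm deep at y = -42 mm for the dipstick; small steel nozzles stand up to 30 mm out of its other half. Origin: centre of its underside. It stands on one side of the bench (left or right), the microscope on the other
- compressor: fixed compressor: black pot 144 mm in diameter, top 148 mm up, on a square foot plate, with switch box, pipe and intake filter around it (none higher) and, beside it, an upright steel guide tube, 16 mm outside, flaring to 26 mm at the mouth. Origin: on the bench under the pot's axis; tube axis at x = -75, y = -95 mm in its frame, turned about the vertical
- tube_mouth (a point): centre of the guide tube's open mouth, in the plane of its flat rim, 128 mm above the bench. The tube is vertical; bore 11 mm, flared in the top 16 mm to 19 mm at the rim; 117 mm deep, so the rod goes in until the collar rests on the rim, before the tip meets anything
- microscope: fixed microscope: flat black base 200 x 150 mm, 12 mm high; post 105 mm beyond the lens axis along own +x, with an arm to the lens head (40 mm diameter, 180 to 262 mm up) and a screen on the post facing the robot (125 mm wide, top 330 mm up); two lamps 75 mm beyond and 60 mm either side of the lens axis. Origin: on the bench under the lens. Turned by up to 15 degrees; open on the robot's side
- lens (a point): centre of the lens's lower face, 180 mm above the bench, looking straight down at the base, whose top is 168 mm lower
- squeeze_bottle: bystander: clear squeeze bottle with a white nozzle, 44 mm diameter, 132 mm high, origin under its centre
- flux_tub: bystander: white tub 56 mm diameter, 60 mm high, origin under its centre
- screwdriver: bystander: screwdriver 150 mm long, 26 mm thick, lying on the bench crosswise nearest the robot; origin under its middle
- rack_hole (a point): mouth of the hole in which the dipstick stands at the start, 60 mm above the bench

How it is judged:
On the way, in this order (a step that is already met when the one before it is completed fails the run):
1. the dipstick, held by the fingers, is fully home in the guide tube: collar down on the mouth (z of dipstick in the frame of tube_mouth below 0.003 m and horizontal distance between dipstick and tube_mouth below 0.005 m and angle between the z axis of dipstick and the z axis of compressor, either way round below 0.1 rad and contact force between the fingers and dipstick above 1 N), for 0.2 s.
2. it is drawn out of the tube, held by the fingers, tip clear of the mouth (z of dipstick_tip in the frame of tube_mouth above 0.005 m and contact force between the fingers and dipstick above 1 N), for 0.05 s.
At the end, for the whole second after the job is handed in: the fingers hold the dipstick level (within 10 degrees) and still (under 20 mm/s, 0.15 rad/s), its tip within 20 mm of the lens axis and 45 to 125 mm below the lens, nothing else touching it; squeeze bottle, flux tub and screwdriver within 20 mm of where they began (angle between dipstick's own z axis and vertical between 1.396 and 1.746 rad and horizontal distance between dipstick_tip and lens below 0.02 m and z of dipstick_tip in the frame of lens between -0.125 and -0.045 m and linear speed of dipstick below 0.02 m/s and angular speed of dipstick below 0.15 rad/s and contact force between the fingers and dipstick above 1 N and contact force between dipstick and microscope below 0.1 N and contact force between dipstick and compressor below 0.1 N and contact force between dipstick and rack below 0.1 N and contact force between dipstick and squeeze_bottle below 0.1 N and contact force between dipstick and flux_tub below 0.1 N and contact force between dipstick and screwdriver below 0.1 N and distance of each of squeeze_bottle, flux_tub, screwdriver from where it was at the start of the episode below 0.02 m); the arm keeps its last pose, push and grip.
It fails at once if the dipstick is forced into or against the compressor (over 40 N) (contact force between dipstick and compressor above 40 N).
It fails at once if the microscope is bumped (over 3 N) (contact force between any of the arm, the fingers, dipstick and microscope above 3 N).
It fails at once if a bystander is shoved or knocked over (distance of any of squeeze_bottle, flux_tub, screwdriver from where it was at the start of the episode above 0.03 m or angle between squeeze_bottle's own z axis and vertical above 0.4 rad).
It fails at once if the dipstick is let go of in the guide tube (horizontal distance between dipstick and tube_mouth below 0.005 m and z of dipstick_tip in the frame of tube_mouth below 0 m and contact force between the fingers and dipstick below 0.1 N).
It fails at once if the dipstick is dropped on the bench (angle between dipstick's own z axis and vertical above 1 rad and height (world z) of dipstick below 0.03 m).
It also fails if it takes over 66 s, if anything falls off the work surface, if the arm or the gripper's body presses on something with over 40 N, if the wrist force passes 120 N, or if a joint passes its speed limit or range.

## Working session

There is one attempt and no reset: what is moved stays moved. The work goes in short steps, Python scripts to look and compute and a shell command to move; the robot and the scene stay as the last step left them, time stands still between calls to the robot, and variables do not carry over. Pictures are saved under pics/ and viewed, at most 10 in all, crops included, and the job is handed in when it is done.

```bash
ls; mkdir -p pics
python3 - <<'E'
from cell import ctrl
import cv2
for n in ("scene","side","wrist"):
    c=ctrl.camera(n); cv2.imwrite(f"pics/{n}0.png",c["pixels"][:,:,::-1])
    R=cv2.Rodrigues(c["rvec"])[0]; print(n,(-R.T@c["tvec"].reshape(3)).round(3),R[2].round(2),c["K"][0,0])
o=ctrl.get_obs();print(o["tcp_pos"],o["eef_rot"],o["grip_width"],ctrl.tcp_to_grasp)
E
```

```text
cell.py
inch.py
pics
  3 cell.py
  5 inch.py
  8 total
scene [1.199 0.639 0.847] [-0.53 -0.57 -0.62] 500.1156819999506
side [0.085 0.644 0.721] [ 0.51 -0.64 -0.57] 498.1805250126629
wrist [0.675 0.071 0.384] [-0.   -0.26 -0.97] 346.9985716607067
[ 6.74556817e-01 -3.36699092e-05  2.21918564e-01] [-3.14022888e+00  1.24018548e-04  1.57078542e+00] 0.9964296295654029 -0.0187
```
View pics/scene0.png

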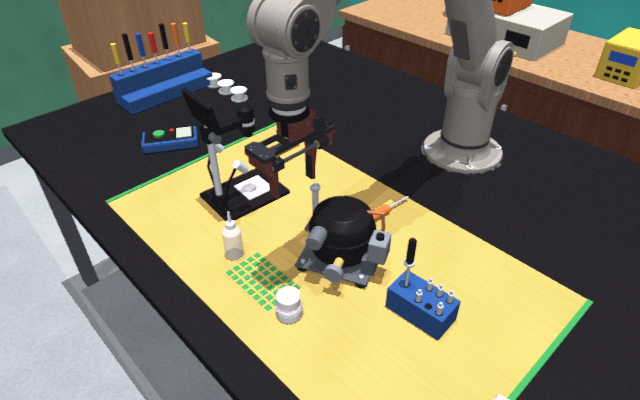

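View pics/side0.png

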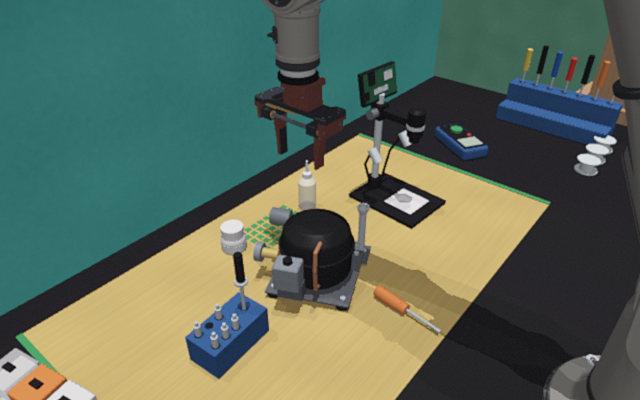

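View pics/wrist0.png

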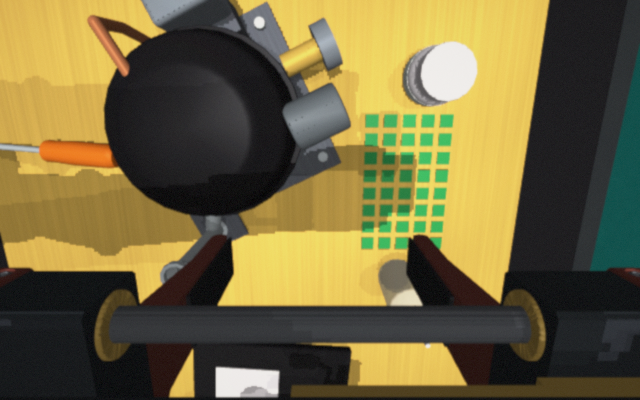

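Scene view: handle at about (411,250), tube mouth (315,188), lens head (246,120). Side view: handle (239,267), tube mouth (364,208), lens (415,128). Wrist view: tube mouth about (172,272). The rack is on the left and the microscope on the right. I'll zoom in on these features for exact pixels.

Run:
```python
import cv2,numpy as np
S=cv2.imread("pics/scene0.png");D=cv2.imread("pics/side0.png")
T=[]
for im,boxes in((S,[(380,230),(290,170),(216,95)]),(D,[(212,243),(337,190),(388,95)])):
    r=[]
    for x,y in boxes:
        c=cv2.resize(im[y:y+60,x:x+53],None,fx=5,fy=5,interpolation=cv2.INTER_NEAREST)
        for k in range(0,60,10):
            cv2.putText(c,str(y+k),(0,k*5+8),0,.35,(0,0,255),1);cv2.line(c,(0,k*5),(c.shape[1],k*5),(0,0,255),1) if k%10==0 else 0
        for k in range(0,53,10):
            cv2.putText(c,str(x+k),(k*5,298),0,.35,(255,0,255),1);cv2.line(c,(k*5,0),(k*5,300),(255,0,255),1)
        r.append(c)
    T.append(np.hstack(r))
cv2.imwrite("pics/z.png",np.vstack(T))
```

View pics/z.png

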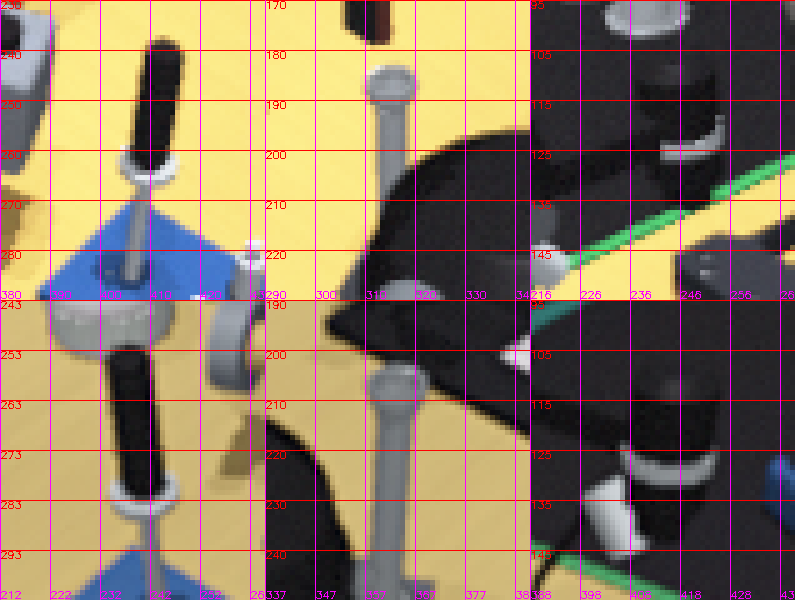

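```bash
cat > h.py <<'E'
from cell import ctrl
import cv2,numpy as np
from scipy.spatial.transform import Rotation as Ro
def ray(c,p):
    R=cv2.Rodrigues(c["rvec"])[0];d=R.T@np.linalg.inv(c["K"])@[p[0],p[1],1]
    return -R.T@np.array(c["tvec"]).reshape(3),d/np.linalg.norm(d)
def tri(*a):
    A=np.zeros((3,3));b=np.zeros(3);L=[ray(c,p) for c,p in a]
    for o,d in L: M=np.eye(3)-np.outer(d,d);A+=M;b+=M@o
    x=np.linalg.solve(A,b);return x,[np.linalg.norm(np.cross(x-o,d)) for o,d in L]
def plane(c,p,z):
    o,d=ray(c,p);return o+d*(z-o[2])/d[2]
E
python3 - <<'E'
from h import *
s=ctrl.camera("scene");d=ctrl.camera("side")
for n,a,b in (("top",(413,239),(237.6,252.6)),("collar",(409.7,263.2),(240.8,281.8)),("tube",(315.2,186.5),(363.8,206.2)),("ring",(246,122),(416,127.5)),("paper?",(252,187),(406,201))):
    x,r=tri((s,a),(d,b));print(n,x.round(4),np.round(r,4))
f=lambda im,x,y:cv2.resize(np.clip((im[y:y+90,x:x+100,::-1].astype(float))*4,0,255).astype(np.uint8),None,fx=4,fy=4,interpolation=cv2.INTER_NEAREST)
cv2.imwrite("pics/lens.png",np.hstack([f(s["pixels"],195,90),f(d["pixels"],360,80)]))
E
```

```text
top [0.5897 0.251  0.1864] [0.0011 0.0011]
collar [0.5901 0.2518 0.1212] [0.0012 0.0012]
tube [ 0.5553 -0.06    0.1257] [0.0018 0.0018]
ring [ 0.5768 -0.288   0.2143] [0. 0.]
paper? [ 0.5802 -0.2893  0.0092] [0.0009 0.0009]
```

View pics/lens.png

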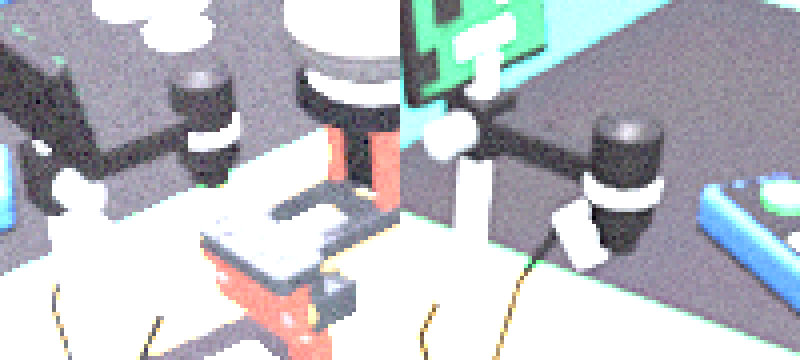

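Contrast-stretched, the lens's bottom face is at about (247.5,134.5) in the scene view and (415,141) in the side view. The handle and mouth heights agree with the text (0.186/0.185 and 0.126/0.128). Next I'll cross-check the lens, post and pot, then plan the grasp.

```bash
cat >> h.py <<'E'
from scipy.linalg import logm,expm
def Rt(az,flip=1,tilt=np.pi/4):  # fingers lean toward az, closing line horizontal
    h=np.array([np.cos(az),np.sin(az),0]);z=h*np.sin(tilt)-np.array([0,0,np.cos(tilt)]);y=flip*np.array([-np.sin(az),np.cos(az),0])
    return np.c_[np.cross(y,z),y,z]
def now():
    o=ctrl.get_obs();T=np.eye(4);T[:3,:3]=Ro.from_euler("xyz",o["eef_rot"]).as_matrix();T[:3,3]=o["tcp_pos"];return T
def T(R,grasp):  # tool pose with grasp point there
    M=np.eye(4);M[:3,:3]=R;M[:3,3]=np.array(grasp)-R[:,2]*ctrl.tcp_to_grasp;return M
def rows(A,B):
    X=np.linalg.inv(A)@B;rv=Ro.from_matrix(X[:3,:3]).as_rotvec()
    n=int(max(np.ceil(np.linalg.norm(rv)/.17),np.ceil(np.linalg.norm(X[:3,3])/.05),1))
    S=np.real(expm(logm(X)/n));print("n",n,"row",S[:3,3].round(4),Ro.from_matrix(S[:3,:3]).as_rotvec().round(4),"total",X[:3,3].round(4),rv.round(4))
E
python3 - <<'E'
from h import *
s=ctrl.camera("scene");d=ctrl.camera("side")
for n,a,b in (("lens",(247.5,134.5),(415,141)),("headtop",(245.7,107.5),(417,111.7)),("postbase",(217,193),(376,180)),("lampA",(213,137),(404,138))):
    x,r=tri((s,a),(d,b));print(n,x.round(4),np.round(r,4))
w=ctrl.camera("wrist");print("tube wrist",plane(w,(172,271),.128),"pot",plane(w,(205,118),.12),plane(d,(317,218),.148),plane(s,(343,203),.148))
G=np.array([.590,.2515,.157]);az=np.arctan2(G[1],G[0])
for f in(1,-1):
    R=Rt(az,f);P=T(R,G-.12*R[:,2]);A=now();M=P.copy();print(f,P[:3,3]);rows(A,P)
E
```

```text
lens [ 0.5761 -0.2891  0.1784] [0.0011 0.0011]
headtop [ 0.5761 -0.283   0.256 ] [0.0007 0.0007]
postbase [ 0.6809 -0.3041  0.0291] [0.0057 0.0057]
lampA [ 0.6366 -0.3532  0.1542] [0.0121 0.0121]
tube wrist [ 0.55559357 -0.05445613  0.128     ] pot [0.58998712 0.06526948 0.12      ] [0.58496609 0.05381621 0.148     ] [0.57372436 0.05069782 0.148     ]
1 [0.52410696 0.2234117  0.22862992]
n 13 row [ 0.0224  0.0075 -0.0078] [-0.0592 -0.0391 -0.1428] total [ 0.2234 -0.1508 -0.0061] [-0.7692 -0.5084 -1.8565]
-1 [0.52410696 0.2234117  0.22862992]
n 9 row [ 0.0145 -0.0281  0.0021] [-0.0509  0.0769  0.1227] total [ 0.2234 -0.1508 -0.0061] [-0.4577  0.6925  1.1044]
```

The rows are not in the units I measure in: shifts go in shares of 62.5 mm. I convert before sending: -0.04 m is -0.64, -0.0281 m is -0.4496.

```bash
echo '[[[0, 0, -0.64], [0, 0, 0], 1], [[0.232, -0.4496, 0.0336], [-0.0509, 0.0769, 0.1227], 1], [[0.232, -0.4496, 0.0336], [-0.0509, 0.0769, 0.1227], 1], [[0.232, -0.4496, 0.0336], [-0.0509, 0.0769, 0.1227], 1], [[0.232, -0.4496, 0.0336], [-0.0509, 0.0769, 0.1227], 1], [[0.232, -0.4496, 0.0336], [-0.0509, 0.0769, 0.1227], 1], [[0.232, -0.4496, 0.0336], [-0.0509, 0.0769, 0.1227], 1], [[0.232, -0.4496, 0.0336], [-0.0509, 0.0769, 0.1227], 1], [[0.232, -0.4496, 0.0336], [-0.0509, 0.0769, 0.1227], 1], [[0.232, -0.4496, 0.0336], [-0.0509, 0.0769, 0.1227], 1], [[0, 0, 0], [0, 0, 0], 1]]' | python3 inch.py
python3 - <<'E'
from h import *
G=np.array([.590,.2515,.157]);R=Rt(np.arctan2(G[1],G[0]),-1)
rows(now(),T(R,G-.12*R[:,2]));rows(now(),T(R,G-.06*R[:,2]));print(np.round(ctrl.get_obs()["joint_pos"],3))
w=ctrl.camera("wrist");cv2.imwrite("pics/w1.png",w["pixels"][:,:,::-1])
E
```

```text
clock: 1.78
tcp_pos: [0.5277, 0.179, 0.261]
eef_rot: [3.044, -0.655, 0.605]
contact_force: [0.5, -0.3, 0.2]
grip_width: 0.999
finger_force: 0.0
n 2 row [-0.0024 -0.0212  0.0174] [-0.0181  0.0612  0.0791] total [-0.002  -0.0423  0.0353] [-0.0361  0.1223  0.1581]
n 3 row [-0.0003 -0.0136  0.0315] [-0.012   0.0408  0.0527] total [ 0.0051 -0.0395  0.0948] [-0.0361  0.1223  0.1581]
[-0.395 -0.025 -0.039  2.291 -0.037  0.214 -1.4  ]
```

View pics/w1.png

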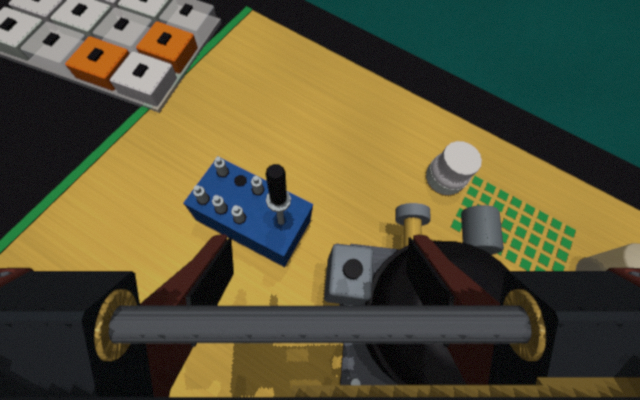

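The wrist view shows the black handle at about (277,185), between the fingers and clear of obstacles. I'll move to a 60 mm standoff.

To row units: -0.0136 m is -0.2176, 0.0315 m is 0.504.

```bash
echo '[[[-0.0048, -0.2176, 0.504], [-0.012, 0.0408, 0.0527], 1], [[-0.0048, -0.2176, 0.504], [-0.012, 0.0408, 0.0527], 1], [[-0.0048, -0.2176, 0.504], [-0.012, 0.0408, 0.0527], 1], [[0, 0, 0], [0, 0, 0], 1], [[0, 0, 0], [0, 0, 0], 1]]' | python3 inch.py
cat >> h.py <<'E'
import json
def log():
    o=ctrl.get_obs();open("log.txt","a").write(json.dumps([list(map(float,o[k])) for k in("joint_pos","tcp_pos","eef_rot")])+"\n")
    print("q",np.round(o["joint_pos"],3))
E
python3 - <<'E'
from h import *
log()
G=np.array([.590,.2515,.157]);R=Rt(np.arctan2(G[1],G[0]),-1)
rows(now(),T(R,G-.06*R[:,2]));rows(now(),T(R,G));
E
```

```text
clock: 2.45
tcp_pos: [0.537, 0.17, 0.2246]
eef_rot: [2.992, -0.631, 0.568]
contact_force: [0.5, -0.6, 0.2]
grip_width: 1.0
finger_force: 0.0
q [-0.054  0.069 -0.429  2.294  0.709  0.188 -2.184]
n 2 row [ 0.0108 -0.0273  0.0301] [0.0209 0.0722 0.0685] total [ 0.0256 -0.0544  0.0587] [0.0419 0.1444 0.1369]
n 3 row [ 0.0087 -0.0187  0.0401] [0.014  0.0481 0.0456] total [ 0.0344 -0.0563  0.1181] [0.0419 0.1444 0.1369]
```

The wrist is close to its j6 limit with a radial lean. Before planning a better lean direction, I'll identify the arm's orientation kinematics from the readings so far.

```bash
cat > fk.py <<'E'
import numpy as np, json, itertools
from scipy.spatial.transform import Rotation as Ro
D=[([-0.108,0.477,0.022,1.555,-0.011,1.109,-0.083],[0.6746,0,0.2219],[-3.1402,0,1.5708]),
([-0.395,-0.025,-0.039,2.291,-0.037,0.214,-1.4],[0.5277,0.179,0.261],[3.044,-0.655,0.605])]+[tuple(json.loads(l)) for l in open("log.txt")]
def chain(q,s,c):
    R=[Ro.identity()]
    for i,(a,v) in enumerate(zip("zyzyzyz",q)): R.append(R[-1]*Ro.from_euler(a,s[i]*v+(c if i==6 else 0)))
    return R
if __name__=="__main__":
    out=[]
    for s in itertools.product([1,-1],repeat=7):
        for k in range(4):
            e=[(chain(q,s,k*np.pi/2)[-1].inv()*Ro.from_euler("xyz",r)).magnitude() for q,p,r in D]
            out.append((max(e),s,k,np.round(e,3)))
    out.sort(key=lambda t:t[0])
    for o in out[:4]:print(o)
E
python3 fk.py
```

```text
(0.0022073362499433983, (-1, 1, -1, 1, -1, 1, -1), 1, array([0.002, 0.001, 0.   ]))
(0.7901526958966357, (1, 1, -1, 1, -1, 1, -1), 1, array([0.215, 0.79 , 0.108]))
(0.8578087426231272, (-1, 1, 1, 1, -1, 1, -1), 1, array([0.044, 0.078, 0.858]))
(0.9560951339578437, (-1, -1, -1, 1, -1, 1, -1), 1, array([0.956, 0.049, 0.138]))
```

Run:
```python
from h import *
import h
from fk import *
s=(-1,1,-1,1,-1,1,-1)
for name,q1,az in(("rack",-.5,-.87),("tube",.0,-.87),("scope",.35,-.87),("scope",.35,-1.22)):
  for sm in(2.1,2.4):
    R4=chain([q1,0.3,0,sm-.3,0,0,0],s,0)[4]
    for f in(1,-1):
        a=(R4.inv()*Ro.from_matrix(Rt(az,f))).as_euler("ZYZ")
        print(name,sm,f,"q5,q6,q7=",np.round([-a[0],a[1],-(a[2]-np.pi/2)],2), "alt j5+pi w/ -q6 n/a")
G=np.array([.590,.2515,.157]);A=now();U=A.copy();U[:3,3]=[.53,.25,.33];rows(A,U)
for f in(1,-1): rows(U,T(Rt(-.87,f),G-.15*Rt(-.87,f)[:,2]))
```

```text
rack 2.1 1 q5,q6,q7= [ 0.91  1.07 -0.27] alt j5+pi w/ -q6 n/a
rack 2.1 -1 q5,q6,q7= [0.91 1.07 2.87] alt j5+pi w/ -q6 n/a
rack 2.4 1 q5,q6,q7= [ 1.08  0.91 -0.57] alt j5+pi w/ -q6 n/a
rack 2.4 -1 q5,q6,q7= [1.08 0.91 2.57] alt j5+pi w/ -q6 n/a
tube 2.1 1 q5,q6,q7= [0.96 0.72 0.06] alt j5+pi w/ -q6 n/a
tube 2.1 -1 q5,q6,q7= [0.96 0.72 3.2 ] alt j5+pi w/ -q6 n/a
tube 2.4 1 q5,q6,q7= [ 1.31  0.59 -0.39] alt j5+pi w/ -q6 n/a
tube 2.4 -1 q5,q6,q7= [1.31 0.59 2.75] alt j5+pi w/ -q6 n/a
scope 2.1 1 q5,q6,q7= [0.86 0.48 0.38] alt j5+pi w/ -q6 n/a
scope 2.1 -1 q5,q6,q7= [0.86 0.48 3.52] alt j5+pi w/ -q6 n/a
scope 2.4 1 q5,q6,q7= [ 1.5   0.36 -0.31] alt j5+pi w/ -q6 n/a
scope 2.4 -1 q5,q6,q7= [1.5  0.36 2.83] alt j5+pi w/ -q6 n/a
scope 2.1 1 q5,q6,q7= [0.96 0.72 0.06] alt j5+pi w/ -q6 n/a
scope 2.1 -1 q5,q6,q7= [0.96 0.72 3.2 ] alt j5+pi w/ -q6 n/a
scope 2.4 1 q5,q6,q7= [ 1.31  0.59 -0.39] alt j5+pi w/ -q6 n/a
scope 2.4 -1 q5,q6,q7= [1.31 0.59 2.75] alt j5+pi w/ -q6 n/a
n 3 row [ 0.0307 -0.0203 -0.0244] [ 0. -0. -0.] total [ 0.0922 -0.061  -0.0732] [ 0. -0. -0.]
n 13 row [ 0.0068 -0.0047  0.0053] [-0.0038 -0.0689 -0.1449] total [-0.0157 -0.0734  0.0777] [-0.0494 -0.8959 -1.8838]
n 8 row [-0.0069 -0.0107  0.0061] [-0.1002  0.0055  0.136 ] total [-0.0157 -0.0734  0.0777] [-0.8017  0.0442  1.0877]
```

```bash
L='from h import *;log()'
echo '[[[0.4912, -0.3248, -0.3904], [0, 0, 0], 1], [[0.4912, -0.3248, -0.3904], [0, 0, 0], 1], [[0.4912, -0.3248, -0.3904], [0, 0, 0], 1], [[0, 0, 0], [0, 0, 0], 1], [[0, 0, 0], [0, 0, 0], 1]]' | python3 inch.py; python3 -c "$L"
echo '[[[0.1088, -0.0752, 0.0848], [-0.0038, -0.0689, -0.1449], 1], [[0.1088, -0.0752, 0.0848], [-0.0038, -0.0689, -0.1449], 1], [[0.1088, -0.0752, 0.0848], [-0.0038, -0.0689, -0.1449], 1], [[0.1088, -0.0752, 0.0848], [-0.0038, -0.0689, -0.1449], 1], [[0.1088, -0.0752, 0.0848], [-0.0038, -0.0689, -0.1449], 1], [[0.1088, -0.0752, 0.0848], [-0.0038, -0.0689, -0.1449], 1]]' | python3 inch.py;python3 -c "$L"
echo '[[[0.1088, -0.0752, 0.0848], [-0.0038, -0.0689, -0.1449], 1], [[0.1088, -0.0752, 0.0848], [-0.0038, -0.0689, -0.1449], 1], [[0.1088, -0.0752, 0.0848], [-0.0038, -0.0689, -0.1449], 1], [[0.1088, -0.0752, 0.0848], [-0.0038, -0.0689, -0.1449], 1], [[0.1088, -0.0752, 0.0848], [-0.0038, -0.0689, -0.1449], 1], [[0.1088, -0.0752, 0.0848], [-0.0038, -0.0689, -0.1449], 1], [[0.1088, -0.0752, 0.0848], [-0.0038, -0.0689, -0.1449], 1], [[0, 0, 0], [0, 0, 0], 1]]' | python3 inch.py;python3 -c "$L"
python3 - <<'E'
from fk import *
s=(-1,1,-1,1,-1,1,-1)
A=[];b=[]
for q,p,r in D:
    R=[x.as_matrix() for x in chain(q,s,np.pi/2)]
    # base z, R1: x,y ; R3: x,y,z ; R4(y shared w R3): x,z ; R6: x,z
    A.append(np.c_[[0,0,1],R[1][:,0],R[1][:,1],R[3][:,0],R[3][:,1],R[3][:,2],R[5][:,0],R[5][:,1],R[5][:,2],R[6][:,0],R[7][:,2]]);b+=list(p)
A=np.vstack(A);b=np.array(b)
x,_,rk,sv=np.linalg.lstsq(A,b,rcond=None);print(x.round(3),rk,sv.round(3),abs(A@x-b).max())
from h import *
rows(now(),T(Rt(-.87),np.array([.590,.2515,.157])-.1*Rt(-.87)[:,2]))
E
```

```text
clock: 3.08
tcp_pos: [0.5291, 0.2499, 0.3292]
eef_rot: [2.992, -0.63, 0.569]
contact_force: [-0.0, -1.0, -1.4]
grip_width: 1.002
finger_force: 0.0
q [-0.068 -0.029 -0.574  2.108  0.403  0.473 -2.003]
clock: 3.82
tcp_pos: [0.5478, 0.2986, 0.3065]
eef_rot: [2.732, 0.047, 1.313]
contact_force: [-0.2, -0.3, -0.6]
grip_width: 1.0
finger_force: 0.0
q [-0.259  0.28  -0.656  1.763  0.637  1.103 -1.413]
clock: 4.82
tcp_pos: [0.5281, 0.3224, 0.2467]
eef_rot: [-3.132, 0.785, 2.28]
contact_force: [-0.4, -0.3, -0.0]
grip_width: 1.003
finger_force: 0.0
q [-0.547  0.566 -0.67   1.704  0.995  1.565 -0.827]
[ 0.288 -0.001 -0.03   0.001 -0.031  0.542  0.001 -0.001  0.472  0.
  0.336] 11 [4.775 4.695 4.13  1.143 0.984 0.936 0.782 0.397 0.355 0.189 0.113] 0.00017209141733698363
n 1 row [-0.0032  0.0017  0.0487] [-0.0033 -0.0006  0.0062] total [-0.0032  0.0017  0.0487] [-0.0033 -0.0006  0.0062]
```

The FK fit is good to 0.2 mm and the joints are healthy with this sideways lean. I'll advance and grip.

```bash
echo '[[[-0.048, 0.024, 0.8], [-0.0033, -0.0006, 0.006], 1], [[0, 0, 0.64], [0, 0, 0], 1], [[0, 0, 0.48], [0, 0, 0], 1], [[0, 0, 0.448], [0, 0, 0], 1], [[0, 0, 0], [0, 0, 0], 1], [[0, 0, 0], [0, 0, 0], 1]]' | python3 inch.py
python3 - <<'E'
from h import *
log();rows(now(),T(Rt(-.87),[.590,.2515,.157]))
s=ctrl.camera("scene");d=ctrl.camera("side")
f=lambda im,x,y:cv2.resize(im[y:y+110,x:x+100,::-1],None,fx=4,fy=4)
cv2.imwrite("pics/g.png",np.hstack([f(s["pixels"],360,200),f(d["pixels"],190,220)]))
E
```

```text
clock: 5.58
tcp_pos: [0.5999, 0.244, 0.1481]
eef_rot: [3.13, 0.785, 2.262]
contact_force: [-0.3, -0.3, 0.7]
grip_width: 0.998
finger_force: 0.0
q [-0.428  0.66  -0.594  1.801  1.146  1.365 -0.885]
n 1 row [ 0.0022 -0.0028  0.0038] [ 0.0053 -0.0005 -0.0068] total [ 0.0022 -0.0028  0.0038] [ 0.0053 -0.0005 -0.0068]
```

View pics/g.png

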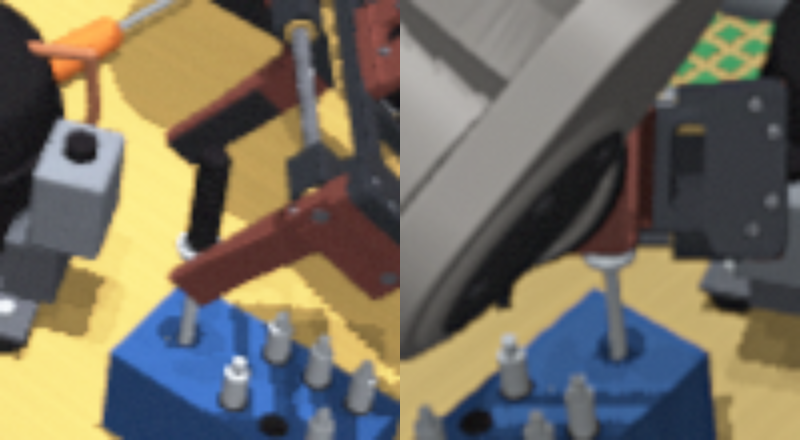

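The handle is between the fingers, visible in both views. I'll apply the small correction and close.

```bash
echo '[[[0.032, -0.0448, 0.0608], [0.005, 0, -0.007], 1], [[0, 0, 0], [0, 0, 0], 0.6], [[0, 0, 0], [0, 0, 0], 0.3], [[0, 0, 0], [0, 0, 0], 0], [[0, 0, 0], [0, 0, 0], 0], [[0, 0, 0], [0, 0, 0], 0], [[0, 0, 0], [0, 0, 0], 0], [[0, 0, 0], [0, 0, 0], 0]]' | python3 inch.py 45
cat > ik.py <<'E'
from fk import *
from h import *
from scipy.optimize import least_squares
s=(-1,1,-1,1,-1,1,-1);X=[.288,-.001,-.03,.001,-.031,.542,.001,-.001,.472,0,.336]
lo=np.array([-2.96,-.34,-1.41,.24,-1.37,.17,-2.96]);hi=np.array([2.96,2.1,1.46,2.44,4.51,1.92,2.96])
def fk(q):
    R=[x.as_matrix() for x in chain(q,s,np.pi/2)]
    return np.c_[[0,0,1],R[1][:,0],R[1][:,1],R[3][:,0],R[3][:,1],R[3][:,2],R[5][:,0],R[5][:,1],R[5][:,2],R[6][:,0],R[7][:,2]]@X,R[7]
def ik(M,q0,w=.003):
    def f(q):
        p,R=fk(q);return np.r_[(p-M[:3,3])*10,Ro.from_matrix(M[:3,:3].T@R).as_rotvec()*3,w*(np.array(q)-q0)]
    r=least_squares(f,np.clip(q0,lo+.05,hi-.05),bounds=(lo+.04,hi-.04));p,R=fk(r.x)
    return r.x,np.linalg.norm(p-M[:3,3]),Ro.from_matrix(M[:3,:3].T@R).magnitude()
E
python3 - <<'E'
from ik import *
log();q0=np.array(ctrl.get_obs()["joint_pos"]);print(ctrl.get_obs()["finger_force"])
tube=np.array([.5555,-.057,.128]);lens=np.array([.576,-.288,.18])
for az in(-.4,-.6,-.87,-1.1,-1.3):
    h_=np.array([np.cos(az),np.sin(az),0]);q=q0
    for n,M in(("lift",T(Rt(az),[.59,.2515,.30])),("tubeHi",T(Rt(az),tube+[0,0,.17])),("home",T(Rt(az),tube+[0,0,.037]))):
        q,e,a=ik(M,q);print(az,n,q.round(2),round(e,4),round(a,3))
    for g in(2.6,-2.6):
        Q=q.copy();Q[6]=g;Q,e,a=ik(T(Rt(az,-1),lens-.147*h_-[0,0,.075]),Q);print(az,"scope",Q.round(2),round(e,4),round(a,3))
E
```

```text
clock: 6.68
tcp_pos: [0.5988, 0.2402, 0.1433]
eef_rot: [-3.14, 0.786, 2.273]
contact_force: [-0.2, -0.4, 0.4]
grip_width: 0.245
finger_force: 0.0
q [-0.427  0.665 -0.591  1.806  1.148  1.363 -0.884]
0.004478417904465459
-0.4 lift [-0.27  0.32 -0.69  1.94  1.17  1.09 -0.41] 0.0 0.0
-0.4 tubeHi [ 0.09 -0.01 -0.35  2.29  1.19  0.48 -0.08] 0.0 0.0
-0.4 home [ 0.27  0.3  -0.59  2.4   1.89  0.64 -0.8 ] 0.0 0.0
-0.4 scope [ 1.43  0.64 -1.24  2.4   2.01  0.59  2.92] 0.0392 0.126
-0.4 scope [ 1.65  0.68 -1.37  2.38  1.74  0.48 -2.92] 0.0306 0.221
-0.6 lift [-0.32  0.4  -0.68  1.85  1.11  1.27 -0.52] 0.0 0.0
-0.6 tubeHi [ 0.04  0.05 -0.39  2.23  1.15  0.7  -0.24] 0.0 0.0
-0.6 home [ 0.02  0.31 -0.42  2.35  1.64  0.74 -0.82] 0.0 0.0
-0.6 scope [ 1.2   0.78 -1.37  2.4   1.86  1.08  2.71] 0.034 0.116
-0.6 scope [-0.28  0.19  0.46  2.4   0.97  0.21 -2.92] 0.0454 0.274
-0.87 lift [-0.39  0.49 -0.64  1.71  1.03  1.48 -0.66] 0.0 0.0
-0.87 tubeHi [-0.01  0.14 -0.43  2.14  1.07  0.97 -0.42] 0.0 0.0
-0.87 home [-0.06  0.38 -0.41  2.25  1.37  0.92 -0.83] 0.0 0.0
-0.87 scope [ 0.93  0.91 -1.37  2.4   1.81  1.5   2.34] 0.0061 0.021
-0.87 scope [-1.03  0.64  1.09  2.35  0.34  0.21 -2.92] 0.032 0.197
-1.1 lift [-0.42  0.56 -0.6   1.58  0.95  1.63 -0.77] 0.0 0.0
-1.1 tubeHi [-0.04  0.23 -0.45  2.03  0.99  1.17 -0.55] 0.0 0.0
-1.1 home [-0.09  0.44 -0.41  2.14  1.19  1.07 -0.87] 0.0 0.0
-1.1 scope [ 0.04  0.48 -0.35  2.31  1.46  0.93  2.08] 0.0 0.0
-1.1 scope [-1.09  0.86  1.12  2.31  0.01  0.21 -2.92] 0.0104 0.066
-1.3 lift [-0.44  0.62 -0.57  1.47  0.88  1.74 -0.87] 0.0 0.0
-1.3 tubeHi [-0.06  0.3  -0.44  1.94  0.93  1.32 -0.66] 0.0 0.0
-1.3 home [-0.1   0.49 -0.41  2.04  1.07  1.2  -0.92] 0.0 0.0
-1.3 scope [-0.01  0.55 -0.32  2.15  1.25  1.03  2.12] 0.0 0.0
-1.3 scope [-1.08  0.96  1.14  2.21 -0.18  0.34 -2.92] 0.0 0.0
```

Plan: keep az −0.87 through the tube, then use az ≈ −1.2 for the microscope. First I'll finish closing and lift straight up.

```bash
echo '[[[0, 0, 0], [0, 0, 0], 0], [[0, 0, 0], [0, 0, 0], 0], [[0, 0, 0], [0, 0, 0], 0], [[0, 0, 0], [0, 0, 0], 0]]' | python3 inch.py 45
python3 - <<'E'
from h import *
A=now();B=A.copy();B[2,3]+=.02;rows(A,B);B[2,3]+=.11;rows(A,B)
E
```

```text
clock: 7.18
tcp_pos: [0.5988, 0.2402, 0.1433]
eef_rot: [-3.14, 0.786, 2.273]
contact_force: [1.1, 0.5, 0.5]
grip_width: 0.173
finger_force: 45.0
n 1 row [-0.0142 -0.     -0.0141] [ 0. -0. -0.] total [-0.0142 -0.     -0.0141] [ 0. -0. -0.]
n 3 row [-0.0307 -0.0001 -0.0306] [ 0. -0. -0.] total [-0.092  -0.0002 -0.0919] [ 0. -0. -0.]
```

To row units: -0.0283 m is -0.4528, -0.0212 m is -0.3392.

```bash
echo '[[[-0.2272, 0, -0.2272], [0, 0, 0], 0], [[-0.2272, 0, -0.2272], [0, 0, 0], 0], [[-0.2272, 0, -0.2272], [0, 0, 0], 0], [[-0.3392, 0, -0.3392], [0, 0, 0], 0], [[-0.4528, 0, -0.4528], [0, 0, 0], 0], [[-0.3392, 0, -0.3392], [0, 0, 0], 0], [[0, 0, 0], [0, 0, 0], 0], [[0, 0, 0], [0, 0, 0], 0]]' | python3 inch.py 45
python3 - <<'E'
from ik import *
log()
A=now();az=-.87
g=A[:3,3]+A[:3,:3]@[0,0,ctrl.tcp_to_grasp];print("grasp",g.round(4))
s=ctrl.camera("scene");d=ctrl.camera("side")
f=lambda im,x,y:cv2.resize(im[y:y+150,x:x+100,::-1],None,fx=4,fy=4)
def proj(c,p): return cv2.projectPoints(np.float64([p]),np.float64(c["rvec"]),np.float64(c["tvec"]),c["K"],None)[0].ravel()
print([proj(c,g-[0,0,k]).round(1) for c in(s,d) for k in(.037,.147)])
cv2.imwrite("pics/l.png",np.hstack([f(s["pixels"],370,140),f(d["pixels"],190,140)]))
E
```

```text
clock: 8.18
tcp_pos: [0.5985, 0.24, 0.3033]
eef_rot: [-3.139, 0.786, 2.274]
contact_force: [-0.8, -0.1, -1.4]
grip_width: 0.171
finger_force: 45.0
q [-0.382  0.47  -0.643  1.693  1.016  1.495 -0.627]
grasp [0.59   0.2502 0.3165]
[array([417.8, 200.5]), array([411.3, 244.8]), array([231.7, 206.4]), array([238.4, 260.6])]
```

View pics/l.png

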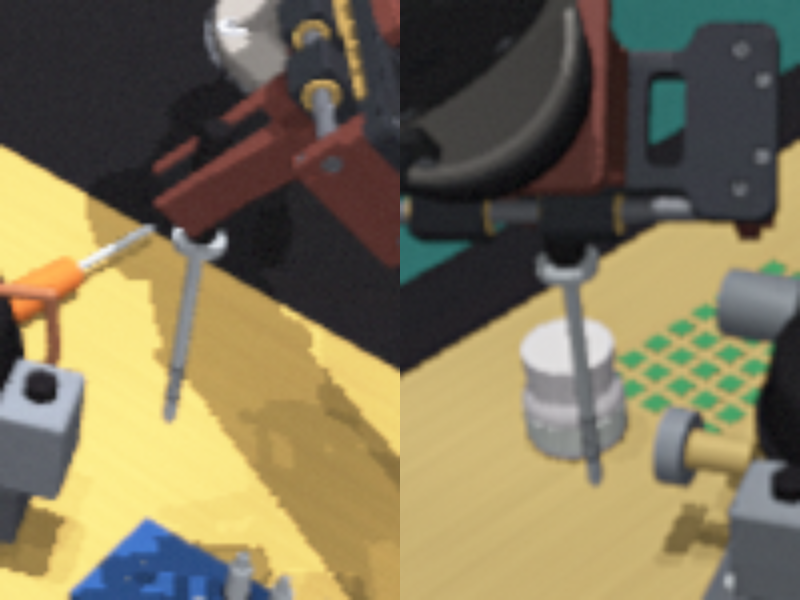

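The stick hangs held in the fingers. Collar and tip pixels: scene (420,201) and (412.2,244.7); side (231.7,205.5) and (238.7,260.7). I'll triangulate the tilt and plan the carry.

Run:
```python
from ik import *
s=ctrl.camera("scene");d=ctrl.camera("side")
c,r=tri((s,(419.8,200.3)),(d,(231.7,205)));t,r2=tri((s,(412.2,244.7)),(d,(238.7,260.7)))
print(c,r,t,r2); v=c-t;print(np.linalg.norm(v),np.degrees(np.arctan2(v[:2],v[2])))
A=now();g=A[:3,3]+A[:3,:3]@[0,0,ctrl.tcp_to_grasp];print("tip-grasp",(t-g).round(4),"collar-grasp",(c-g).round(4))
R=Rt(-.87);M=T(R,[.5555,-.057,.31]);rows(A,M)
M2=A.copy();M2[:3,3]=M[:3,3];print(R.T@(M[:3,3]-A[:3,3]))
```

```text
[0.58869522 0.2521832  0.28224718] [np.float64(0.0016166182151758522), np.float64(0.0016166182151759083)] [0.58881006 0.25104746 0.17001715] [np.float64(0.0005106001238888249), np.float64(0.000510600123888791)]
0.11223583995246221 [-0.05863075  0.57980073]
tip-grasp [-0.0013  0.0009 -0.1455] collar-grasp [-0.0014  0.002  -0.0333]
n 7 row [-0.0208 -0.0321  0.0221] [-0.0003  0.0001  0.0004] total [-0.1457 -0.2245  0.1547] [-0.0024  0.0004  0.0026]
[-0.14632033 -0.22445797  0.15415413]
```

The rows are not in the units I measure in: shifts go in shares of 62.5 mm. I convert before sending: -0.0321 m is -0.5136, -0.0218 m is -0.3488.

```bash
echo '[[[-0.3488, -0.5136, 0.3376], [0, 0, 0], 0], [[-0.3488, -0.5136, 0.3376], [0, 0, 0], 0], [[-0.3488, -0.5136, 0.3376], [0, 0, 0], 0], [[-0.3488, -0.5136, 0.3376], [0, 0, 0], 0], [[-0.3488, -0.5136, 0.3376], [0, 0, 0], 0], [[-0.3488, -0.5136, 0.3376], [0, 0, 0], 0], [[-0.3488, -0.5136, 0.3376], [-0.0024, 0, 0.0026], 0], [[0, 0, 0], [0, 0, 0], 0], [[0, 0, 0], [0, 0, 0], 0], [[0, 0, 0], [0, 0, 0], 0]]' | python3 inch.py 45
python3 - <<'E'
from ik import *
log();A=now();g=A[:3,3]+A[:3,:3]@[0,0,ctrl.tcp_to_grasp];print("grasp",g.round(4));rows(A,T(Rt(-.87),[.5555,-.057,.31]))
s=ctrl.camera("scene");d=ctrl.camera("side")
f=lambda im,x,y:cv2.resize(im[y:y+100,x:x+66,::-1],None,fx=6,fy=6)
cv2.imwrite("pics/t.png",np.hstack([f(s["pixels"],282,120),f(d["pixels"],330,130)]))
E
```

```text
clock: 9.62
tcp_pos: [0.5645, -0.0651, 0.3072]
eef_rot: [3.138, 0.785, 2.272]
contact_force: [-0.2, -0.4, -0.2]
grip_width: 0.172
finger_force: 45.0
q [ 0.078  0.116 -0.528  2.103  1.035  1.    -0.362]
grasp [ 0.556  -0.055   0.3204]
n 1 row [ 0.0065 -0.0017  0.0082] [ 0.0033 -0.0001 -0.    ] total [ 0.0065 -0.0017  0.0082] [ 0.0033 -0.0001 -0.    ]
```

View pics/t.png

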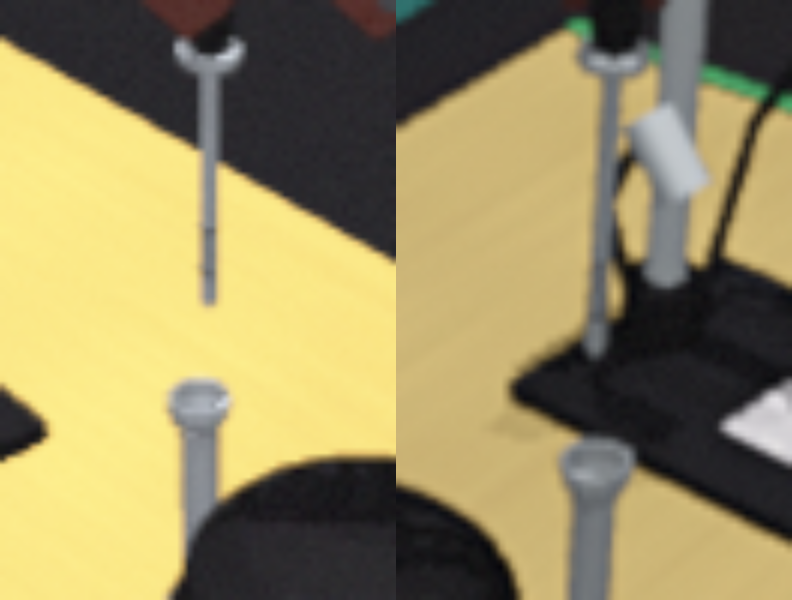

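Above the tube — scene: tip (316.8,170.6), mouth (315.3,186.1). Side: tip (363.2,189.3), mouth (363.7,206.2). I'll measure the offset between tip and mouth.

Run:
```python
from ik import *
s=ctrl.camera("scene");d=ctrl.camera("side")
t,r=tri((s,(316.8,170.6)),(d,(363.2,189.3)));m,r2=tri((s,(315.3,186.1)),(d,(363.7,206.2)))
c,r3=tri((s,(316.8,128)),(d,(366.0,139.5)))
print("tip",t.round(4),"mouth",m.round(4),"collar",c.round(4),np.round([r,r2,r3],4)); print("diff",(m-t).round(4))
A=now();R=A[:3,:3]
print("lateral", R.T@np.r_[(m-t)[:2],0], "down .01:",R.T@[0,0,-.01])
```

```text
tip [ 0.5542 -0.0538  0.1729] mouth [ 0.5551 -0.0596  0.1265] collar [ 0.5534 -0.0526  0.2861] [[0.0001 0.0001]
 [0.0013 0.0013]
 [0.0005 0.0005]]
diff [ 0.0009 -0.0058 -0.0464]
lateral [-0.0035243  -0.00307637  0.00351623] down .01: [ 7.07224062e-03 -2.12760080e-05  7.06986280e-03]
```

```bash
echo '[[[-0.056, -0.0496, 0.056], [0, 0, 0], 0], [[0, 0, 0], [0, 0, 0], 0], [[0.1696, 0, 0.1696], [0, 0, 0], 0], [[0.1696, 0, 0.1696], [0, 0, 0], 0], [[0.1136, 0, 0.1136], [0, 0, 0], 0], [[0.1136, 0, 0.1136], [0, 0, 0], 0], [[0, 0, 0], [0, 0, 0], 0], [[0, 0, 0], [0, 0, 0], 0]]' | python3 inch.py 45
python3 - <<'E'
from ik import *
A=now();g=A[:3,3]+A[:3,:3]@[0,0,ctrl.tcp_to_grasp];print("grasp",g.round(4))
s=ctrl.camera("scene");d=ctrl.camera("side")
f=lambda im,x,y:cv2.resize(im[y:y+66,x:x+50,::-1],None,fx=8,fy=8)
cv2.imwrite("pics/u.png",np.hstack([f(s["pixels"],290,145),f(d["pixels"],338,160)]))
E
```

```text
clock: 10.82
tcp_pos: [0.5652, -0.0724, 0.2577]
eef_rot: [3.138, 0.786, 2.269]
contact_force: [0.4, -0.2, -1.1]
grip_width: 0.173
finger_force: 45.0
grasp [ 0.5567 -0.0623  0.2709]
```

```bash
echo '[[[0.0096, 0.0112, -0.0096], [0, 0, 0], 0], [[0.0576, 0, 0.0576], [0, 0, 0], 0], [[0.0576, 0, 0.0576], [0, 0, 0], 0], [[0.0576, 0, 0.0576], [0, 0, 0], 0], [[0.0576, 0, 0.0576], [0, 0, 0], 0], [[0, 0, 0], [0, 0, 0], 0]]' | python3 inch.py 45; echo '[[[0.0576, 0, 0.0576], [0, 0, 0], 0], [[0.0576, 0, 0.0576], [0, 0, 0], 0], [[0.0576, 0, 0.0576], [0, 0, 0], 0], [[0.0576, 0, 0.0576], [0, 0, 0], 0], [[0, 0, 0], [0, 0, 0], 0]]' | python3 inch.py 45
```

```text
clock: 11.68
tcp_pos: [0.5648, -0.0715, 0.2364]
eef_rot: [3.14, 0.785, 2.27]
contact_force: [0.6, -0.3, 0.1]
grip_width: 0.173
finger_force: 45.0
clock: 12.3
tcp_pos: [0.5649, -0.0714, 0.2161]
eef_rot: [3.14, 0.785, 2.27]
contact_force: [-0.1, 1.1, 0.0]
grip_width: 0.174
finger_force: 45.0
```

The tip is 45 mm inside with almost no force. I'll continue down.

To row units: 0.0043 m is 0.0688.

```bash
echo '[[[0.0688, 0, 0.0688], [0, 0, 0], 0], [[0.0688, 0, 0.0688], [0, 0, 0], 0], [[0.0688, 0, 0.0688], [0, 0, 0], 0], [[0.0688, 0, 0.0688], [0, 0, 0], 0], [[0, 0, 0], [0, 0, 0], 0]]' | python3 inch.py 45; echo '[[[0.0688, 0, 0.0688], [0, 0, 0], 0], [[0.0688, 0, 0.0688], [0, 0, 0], 0], [[0.0688, 0, 0.0688], [0, 0, 0], 0], [[0.0576, 0, 0.0576], [0, 0, 0], 0], [[0, 0, 0], [0, 0, 0], 0]]' | python3 inch.py 45
```

```text
clock: 12.92
tcp_pos: [0.5649, -0.0714, 0.1916]
eef_rot: [3.14, 0.785, 2.27]
contact_force: [0.0, -0.1, -0.9]
grip_width: 0.173
finger_force: 45.0
clock: 13.55
tcp_pos: [0.565, -0.0714, 0.1684]
eef_rot: [3.14, 0.785, 2.27]
contact_force: [-0.2, -0.1, -1.3]
grip_width: 0.173
finger_force: 45.0
```

To row units: 0.0028 m is 0.0448.

```bash
echo '[[[0.0448, 0, 0.0448], [0, 0, 0], 0], [[0.0448, 0, 0.0448], [0, 0, 0], 0], [[0.0448, 0, 0.0448], [0, 0, 0], 0], [[0, 0, 0], [0, 0, 0], 0]]' | python3 inch.py 45; echo '[[[0.016, 0, 0.016], [0, 0, 0], 0], [[0.016, 0, 0.016], [0, 0, 0], 0], [[0, 0, 0], [0, 0, 0], 0]]' | python3 inch.py 45
```

```text
clock: 14.05
tcp_pos: [0.565, -0.0714, 0.1567]
eef_rot: [3.139, 0.786, 2.27]
contact_force: [0.4, -0.5, -0.5]
grip_width: 0.17
finger_force: 45.0
clock: 14.42
tcp_pos: [0.5652, -0.0713, 0.1542]
eef_rot: [3.139, 0.786, 2.269]
contact_force: [0.7, -0.2, -1.5]
grip_width: 0.173
finger_force: 45.0
```

```bash
echo '[[[0.0112, 0, 0.0112], [0, 0, 0], 0], [[0, 0, 0], [0, 0, 0], 0]]' | python3 inch.py 45
```

```text
clock: 14.68
tcp_pos: [0.5652, -0.0713, 0.1532]
eef_rot: [3.139, 0.786, 2.269]
contact_force: [0.6, -0.1, -0.6]
grip_width: 0.174
finger_force: 45.0
```

```bash
echo '[[[0.0128, 0, 0.0128], [0, 0, 0], 0], [[0, 0, 0], [0, 0, 0], 0]]' | python3 inch.py 45; echo '[[[0.0112, 0, 0.0112], [0, 0, 0], 0], [[0, 0, 0], [0, 0, 0], 0]]' | python3 inch.py 45
```

```text
clock: 14.92
tcp_pos: [0.5652, -0.0713, 0.1521]
eef_rot: [3.139, 0.786, 2.269]
contact_force: [-0.5, -0.2, -0.4]
grip_width: 0.172
finger_force: 45.0
clock: 15.18
tcp_pos: [0.5653, -0.0713, 0.1514]
eef_rot: [3.138, 0.786, 2.269]
contact_force: [-0.2, 0.3, 1.5]
grip_width: 0.17
finger_force: 45.0
```

To row units: 0.0006 m is 0.0096.

```bash
echo '[[[0.0096, 0, 0.0096], [0, 0, 0], 0], [[0, 0, 0], [0, 0, 0], 0]]' | python3 inch.py 45; echo '[[[0.0064, 0, 0.0064], [0, 0, 0], 0], [[0, 0, 0], [0, 0, 0], 0]]' | python3 inch.py 45
```

```text
clock: 15.42
tcp_pos: [0.5656, -0.0714, 0.1513]
eef_rot: [3.138, 0.788, 2.269]
contact_force: [-4.0, 1.2, 8.0]
grip_width: 0.17
finger_force: 45.0
clock: 15.68
tcp_pos: [0.5657, -0.0715, 0.1513]
eef_rot: [3.138, 0.789, 2.268]
contact_force: [-5.8, 1.4, 11.2]
grip_width: 0.175
finger_force: 45.0
```

The collar is seated: 11 N at a steady height. I'll dwell briefly, then draw it straight out.

To row units: -0.0177 m is -0.2832, -0.0141 m is -0.2256.

```bash
echo '[[[0, 0, 0], [0, 0, 0], 0], [[0, 0, 0], [0, 0, 0], 0], [[-0.0576, 0, -0.0576], [0, 0, 0], 0], [[-0.1136, 0, -0.1136], [0, 0, 0], 0], [[-0.1696, 0, -0.1696], [0, 0, 0], 0], [[-0.2256, 0, -0.2256], [0, 0, 0], 0], [[-0.2256, 0, -0.2256], [0, 0, 0], 0], [[-0.2256, 0, -0.2256], [0, 0, 0], 0], [[-0.2256, 0, -0.2256], [0, 0, 0], 0], [[-0.2256, 0, -0.2256], [0, 0, 0], 0], [[-0.2832, 0, -0.2832], [0, 0, 0], 0], [[0, 0, 0], [0, 0, 0], 0]]' | python3 inch.py 45
python3 - <<'E'
from ik import *
log();A=now();g=A[:3,3]+A[:3,:3]@[0,0,ctrl.tcp_to_grasp];print("grasp",g.round(4))
q=np.array(ctrl.get_obs()["joint_pos"]);lens=np.array([.576,-.288,.18])
F=A.copy();F[:3,3]=[.5,-.06,.36]
for az in(-1.0,-1.15,-1.3):
    h_=np.array([np.cos(az),np.sin(az),0])
    Q=q.copy();Q[6]+=2.9
    for n,p in(("hi",[-.1,0,.19]),("back",[-.10,0,-.075]),("mid",[-.05,0,-.075]),("end",[0,0,-.075])):
        G=lens+h_*(p[0]-.147)+[0,0,p[2]]
        Q,e,a=ik(T(Rt(az,-1),G),Q);print(az,n,G.round(3),Q.round(2),round(e,4),round(a,3))
E
```

```text
clock: 17.18
tcp_pos: [0.5656, -0.0712, 0.3068]
eef_rot: [3.134, 0.788, 2.266]
contact_force: [-0.7, 1.0, 0.2]
grip_width: 0.172
finger_force: 45.0
q [ 0.086  0.115 -0.522  2.107  1.042  0.99  -0.363]
grasp [ 0.557  -0.0611  0.32  ]
-1.0 hi [ 0.443 -0.08   0.37 ] [ 0.07 -0.12 -0.51  2.2   0.83  1.1   2.86] 0.0 0.0
-1.0 back [ 0.443 -0.08   0.105] [ 0.59  0.92 -1.37  2.4   1.55  1.69  1.99] 0.0044 0.017
-1.0 mid [ 0.47  -0.122  0.105] [ 0.72  0.9  -1.35  2.39  1.66  1.63  2.1 ] 0.0 0.0
-1.0 end [ 0.497 -0.164  0.105] [ 0.82  0.9  -1.32  2.34  1.73  1.56  2.22] 0.0 0.0
-1.15 hi [ 0.475 -0.063  0.37 ] [ 0.06  0.02 -0.56  2.07  0.84  1.27  2.7 ] 0.0 0.0
-1.15 back [ 0.475 -0.063  0.105] [-0.07  0.51 -0.51  2.3   1.27  1.1   1.98] 0.0 0.0
-1.15 mid [ 0.496 -0.108  0.105] [ 0.01  0.51 -0.46  2.29  1.35  1.05  2.03] 0.0 0.0
-1.15 end [ 0.516 -0.154  0.105] [ 0.09  0.51 -0.42  2.27  1.42  0.99  2.09] 0.0 0.0
-1.3 hi [ 0.51 -0.05  0.37] [ 0.01  0.16 -0.54  1.94  0.85  1.42  2.58] 0.0 0.0
-1.3 back [ 0.51  -0.05   0.105] [-0.09  0.57 -0.49  2.14  1.15  1.18  2.01] 0.0 0.0
-1.3 mid [ 0.523 -0.098  0.105] [-0.01  0.56 -0.45  2.15  1.21  1.13  2.06] 0.0 0.0
-1.3 end [ 0.537 -0.146  0.105] [ 0.06  0.56 -0.4   2.14  1.27  1.07  2.11] 0.0 0.0
```

Drawn out, with tip z ≈ 0.18. Next I'll check joint feasibility and margins for the flip pose and the final approach at az −1.1, z 0.12, which clears the tube.

Run:
```python
from ik import *
A=now();q=np.array(ctrl.get_obs()["joint_pos"]);lens=np.array([.576,-.288,.18]);az=-1.1;h_=np.array([np.cos(az),np.sin(az),0])
G=lens-.247*h_;G[2]=.33;M=T(Rt(az),G);rows(A,M)
Q,e,a=ik(M,q);print(Q.round(2),e,a)
for k in(1.57,3.14):
    M2=M.copy();M2[:3,:3]=M[:3,:3]@Ro.from_rotvec([0,0,-k]).as_matrix();Q,e,a=ik(M2,Q+np.eye(7)[6]*1.57);print(Q.round(2),round(e,4),a)
for b,z in((.247,.12),(.147,.12)):
    G=lens-b*h_;G[2]=z;Q,e,a=ik(T(Rt(az,-1),G),Q);print(Q.round(2),round(e,4),a)
```

```text
n 2 row [ 0.0142 -0.0409 -0.0216] [0.0834 0.0009 0.0791] total [ 0.0315 -0.0785 -0.0465] [0.1667 0.0018 0.1583]
[ 0.05  0.03 -0.56  2.17  0.89  1.18 -0.5 ] 6.79493955035271e-08 2.749487415868686e-07
[ 0.05  0.03 -0.56  2.17  0.89  1.18  1.07] 0.0 1.4286748026490445e-12
[ 0.05  0.03 -0.56  2.17  0.89  1.18  2.64] 0.0 1.4283903922915543e-12
[-0.06  0.45 -0.52  2.35  1.28  1.07  2.01] 0.0 1.741112219694362e-06
[ 0.1   0.46 -0.42  2.3   1.44  0.95  2.13] 0.0 3.4318231050625835e-07
```

To row units: -0.0205 m is -0.328, -0.0108 m is -0.1728.

```bash
echo '[[[0.112, -0.328, -0.1728], [0.0417, 0, 0.0396], 0], [[0.112, -0.328, -0.1728], [0.0417, 0, 0.0396], 0], [[0.112, -0.328, -0.1728], [0.0417, 0, 0.0396], 0], [[0.112, -0.328, -0.1728], [0.0417, 0, 0.0396], 0], [[0, 0, 0], [0, 0, 0], 0], [[0, 0, 0], [0, 0, 0], 0]]' | python3 inch.py 45
echo '[[[0, 0, 0], [0, 0, -0.1309], 0], [[0, 0, 0], [0, 0, -0.1309], 0], [[0, 0, 0], [0, 0, -0.1309], 0], [[0, 0, 0], [0, 0, -0.1309], 0], [[0, 0, 0], [0, 0, -0.1309], 0], [[0, 0, 0], [0, 0, -0.1309], 0], [[0, 0, 0], [0, 0, -0.1309], 0], [[0, 0, 0], [0, 0, -0.1309], 0], [[0, 0, 0], [0, 0, -0.1309], 0], [[0, 0, 0], [0, 0, -0.1309], 0], [[0, 0, 0], [0, 0, -0.1309], 0], [[0, 0, 0], [0, 0, -0.1309], 0]]' | python3 inch.py 45
echo '[[[0, 0, 0], [0, 0, -0.1309], 0], [[0, 0, 0], [0, 0, -0.1309], 0], [[0, 0, 0], [0, 0, -0.1309], 0], [[0, 0, 0], [0, 0, -0.1309], 0], [[0, 0, 0], [0, 0, -0.1309], 0], [[0, 0, 0], [0, 0, -0.1309], 0], [[0, 0, 0], [0, 0, -0.1309], 0], [[0, 0, 0], [0, 0, -0.1309], 0], [[0, 0, 0], [0, 0, -0.1309], 0], [[0, 0, 0], [0, 0, -0.1309], 0], [[0, 0, 0], [0, 0, -0.1309], 0], [[0, 0, 0], [0, 0, -0.1309], 0]]' | python3 inch.py 45
python3 - <<'E'
from ik import *
log();A=now();lens=np.array([.576,-.288,.18]);az=-1.1;h_=np.array([np.cos(az),np.sin(az),0])
g=A[:3,3]+A[:3,:3]@[0,0,ctrl.tcp_to_grasp];print("grasp",g.round(4))
G=lens-.247*h_;G[2]=.33;rows(A,T(Rt(az,-1),G));G[2]=.12;rows(A,T(Rt(az,-1),G))
E
```

```text
clock: 17.92
tcp_pos: [0.4695, -0.0778, 0.3149]
eef_rot: [-3.136, 0.786, 2.047]
contact_force: [0.6, -0.9, 0.1]
grip_width: 0.176
finger_force: 45.0
clock: 19.42
tcp_pos: [0.4696, -0.0779, 0.3149]
eef_rot: [-2.356, -0.007, -2.667]
contact_force: [-0.0, 0.5, -1.0]
grip_width: 0.175
finger_force: 45.0
clock: 20.92
tcp_pos: [0.4696, -0.0779, 0.3149]
eef_rot: [3.132, -0.786, -1.09]
contact_force: [-0.2, -0.3, -0.5]
grip_width: 0.172
finger_force: 45.0
q [ 0.078  0.034 -0.593  2.167  0.89   1.183  2.646]
grasp [ 0.4637 -0.0661  0.3281]
n 1 row [ 0.0026  0.0005 -0.0001] [ 0.0025 -0.0002  0.0073] total [ 0.0026  0.0005 -0.0001] [ 0.0025 -0.0002  0.0073]
n 5 row [-0.0292 -0.0001  0.0297] [ 0.0005 -0.      0.0015] total [-0.146  -0.0009  0.1484] [ 0.0025 -0.0002  0.0073]
```

To row units: 0.0186 m is 0.2976, -0.0183 m is -0.2928.

```bash
echo '[[[-0.2928, 0, 0.2976], [0, 0, 0.002], 0], [[-0.2928, 0, 0.2976], [0, 0, 0.002], 0], [[-0.2928, 0, 0.2976], [0, 0, 0.003], 0], [[-0.2928, 0, 0.2976], [0, 0, 0], 0], [[-0.2928, 0, 0.2976], [0, 0, 0], 0], [[-0.2928, 0, 0.2976], [0, 0, 0], 0], [[-0.2928, 0, 0.2976], [0, 0, 0], 0], [[-0.2928, 0, 0.2976], [0, 0, 0], 0], [[0, 0, 0], [0, 0, 0], 0], [[0, 0, 0], [0, 0, 0], 0]]' | python3 inch.py 45
python3 - <<'E'
from ik import *
log();A=now();lens=np.array([.576,-.288,.18]);az=-1.1;h_=np.array([np.cos(az),np.sin(az),0])
g=A[:3,3]+A[:3,:3]@[0,0,ctrl.tcp_to_grasp];print("grasp",g.round(4))
for b in(.247,.147): G=lens-b*h_;G[2]=.12;rows(A,T(Rt(az,-1),G))
s=ctrl.camera("scene");d=ctrl.camera("side")
def proj(c,p): return cv2.projectPoints(np.float64([p]),np.float64(c["rvec"]),np.float64(c["tvec"]),c["K"],None)[0].ravel()
for c in(s,d):print([proj(c,g+h_*k).round(1) for k in(.037,.147)],proj(c,lens).round(1))
f=lambda im,x,y:cv2.resize(im[y:y+130,x:x+100,::-1],None,fx=4,fy=4)
cv2.imwrite("pics/v.png",np.hstack([f(s["pixels"],215,110),f(d["pixels"],350,110)]))
E
```

```text
clock: 22.18
tcp_pos: [0.4703, -0.0792, 0.1069]
eef_rot: [-3.14, -0.786, -1.106]
contact_force: [0.3, -0.1, -0.5]
grip_width: 0.175
finger_force: 45.0
q [-0.032  0.455 -0.554  2.342  1.281  1.091  2.009]
grasp [ 0.4644 -0.0673  0.1201]
n 1 row [0.0001 0.0006 0.0003] [ 0.0023 -0.0006 -0.0044] total [0.0001 0.0006 0.0003] [ 0.0023 -0.0006 -0.0044]
n 3 row [0.0236 0.0001 0.0237] [ 0.0008 -0.0002 -0.0015] total [0.0708 0.0001 0.0711] [ 0.0023 -0.0006 -0.0044]
[array([325.4, 168.2]), array([285. , 160.3])] [247.6 133.7]
[array([404.1, 213.8]), array([408.3, 185.5])] [414.7 141. ]
```

View pics/v.png

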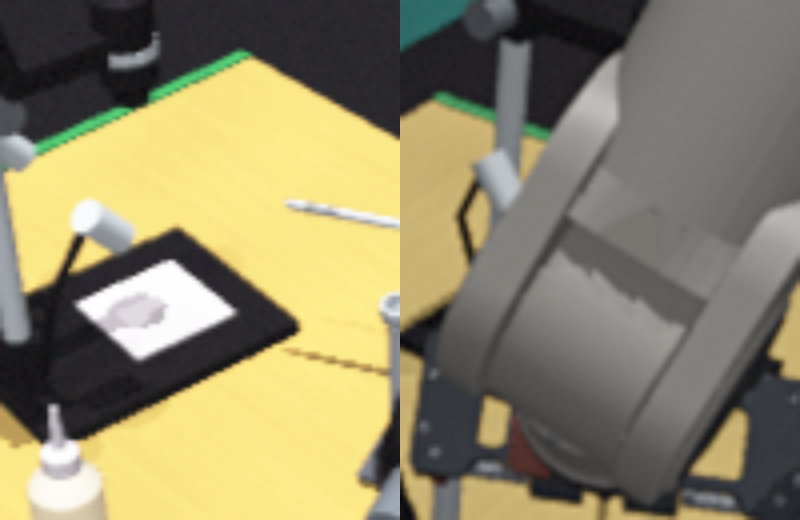

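The tip is at scene (286.5,161), against a predicted (285,160), so the stick is level and where expected. The way to the lens is clear, so I'll slide it in gently.

To row units: 0.0071 m is 0.1136, 0.0006 m is 0.0096.

```bash
echo '[[[0.1136, 0.0096, 0.1136], [0.0023, 0, -0.0044], 0], [[0.1136, 0, 0.1136], [0, 0, 0], 0], [[0.1136, 0, 0.1136], [0, 0, 0], 0], [[0.1136, 0, 0.1136], [0, 0, 0], 0], [[0.1136, 0, 0.1136], [0, 0, 0], 0], [[0, 0, 0], [0, 0, 0], 0]]' | python3 inch.py 45
echo '[[[0.1136, 0, 0.1136], [0, 0, 0], 0], [[0.1136, 0, 0.1136], [0, 0, 0], 0], [[0.1136, 0, 0.1136], [0, 0, 0], 0], [[0.1136, 0, 0.1136], [0, 0, 0], 0], [[0.1136, 0, 0.1136], [0, 0, 0], 0], [[0, 0, 0], [0, 0, 0], 0], [[0, 0, 0], [0, 0, 0], 0], [[0, 0, 0], [0, 0, 0], 0], [[0, 0, 0], [0, 0, 0], 0]]' | python3 inch.py 45
python3 - <<'E'
from ik import *
A=now();az=-1.1;h_=np.array([np.cos(az),np.sin(az),0]);lens=np.array([.576,-.288,.18])
g=A[:3,3]+A[:3,:3]@[0,0,ctrl.tcp_to_grasp];z=A[:3,2];t=g+.147*(A[:3,0]+z)/np.linalg.norm(A[:3,0]+z);print("tip",t,t-lens)
s=ctrl.camera("scene")
def proj(c,p): return cv2.projectPoints(np.float64([p]),np.float64(c["rvec"]),np.float64(c["tvec"]),c["K"],None)[0].ravel()
p=proj(s,t);print("pred px",p)
# tip seen: column profile of bright grey (steel) pixels near predicted line
im=s["pixels"].astype(int);x0,y0=p.astype(int)
for u in range(x0-6,x0+10,2):
    v=int(round(y0+(u-p[0])*.19));print(u,v,im[v-1:v+3,u].tolist())
E
```

```text
clock: 23.02
tcp_pos: [0.4921, -0.1252, 0.1066]
eef_rot: [3.141, -0.786, -1.102]
contact_force: [0.6, 0.4, 0.7]
grip_width: 0.172
finger_force: 45.0
clock: 24.15
tcp_pos: [0.5149, -0.1687, 0.1066]
eef_rot: [3.141, -0.786, -1.099]
contact_force: [-0.8, -0.5, -1.0]
grip_width: 0.172
finger_force: 45.0
tip [ 0.57560504 -0.28787904  0.11994293] [-0.00039496  0.00012096 -0.06005707]
pred px [249.962096  153.3184774]
243 152 [[250, 230, 133], [250, 230, 132], [250, 230, 135], [250, 230, 133]]
245 152 [[250, 227, 131], [250, 228, 131], [250, 229, 131], [250, 230, 133]]
247 152 [[250, 229, 132], [250, 228, 132], [249, 226, 129], [250, 229, 132]]
249 153 [[250, 230, 133], [250, 228, 131], [250, 228, 133], [250, 229, 130]]
251 153 [[251, 231, 133], [220, 199, 160], [192, 176, 150], [246, 223, 133]]
253 154 [[185, 178, 167], [154, 160, 166], [164, 153, 126], [246, 222, 128]]
255 154 [[229, 219, 185], [188, 191, 193], [145, 144, 141], [245, 222, 131]]
257 154 [[228, 199, 122], [206, 206, 207], [148, 152, 161], [222, 191, 124]]
```

The tip is seen at scene (251,153), within about 2 px of the prediction. It is on the lens axis, 60 mm below the lens, still and with no contact force. Handing in.

```bash
python3 -c "
from cell import ctrl
print(ctrl.hand_in())"
```

```text
the job is handed in; nothing more can be done
None
```

The dipstick was lowered into the guide tube until its collar seated (11 N), drawn straight out, and is now held level and still under the lens; I handed the job in at about 24 s but got no verdict back. The tip is on the lens axis to within a few mm and 60 mm below the lens: inside the 45–125 mm window but above the 84 mm midpoint, a height I chose so the gripper body would clear the guide tube.

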